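Put the brush box away in the push-to-open cupboard

ROBOT

A 6-joint arm with a two-finger parallel gripper is mounted at the origin on the work surface. World frame = base frame: x ahead of the robot, y to its left, z up, the work surface at z = 0. Lengths are in m, angles in rad, forces in N, time in s.
With the tool pointing down it reaches from about 0.2 to 0.875 m from the base axis. Payload 3.4 kg.
Tool frame: the origin (TCP) lies between the finger pads; the fingertips stand 19 mm ahead of it and the grasp point (between the pads) is the TCP; z points along the fingers, y is the line along which they close (so a half turn about z gives the same grasp; the last joint's range is limited). The gripper opens to 94 mm and grips with 3 to 60 N. Pads are 16 mm wide; open, the fingers measure 119 mm over their backs; the gripper's body (75 mm by 177 mm) begins 78 mm behind the grasp point.
Start: joints at [1.202, 0.276, 1.505, -0, 1.361, -0.121], TCP at [0.141, 0.557, 0.224] pointing down, gripper open.
Joint ranges: [-2.89, 2.89], [-0.75, 2.08], [0.22, 2.7], [-1.18, 4.32], [0.11, 2.71], [-2.7, 2.7]. Speed limits (rad/s): [2.57, 2.57, 3.14, 3.14, 3.14, 3.14].

INTERFACE

Orientations are given as a unit quaternion [w, x, y, z].
In Python, from bench import arm, cams, models gives the robot as it stands.
- The arm moves only by the shell command python3 -m handwheel 'ROWS'. ROWS is text: rows parted by semicolons, each of 7 numbers parted by spaces: the shift along the tool's x, y, z in cm, then the turn, a rotation vector about the tool's x, y, z in rad, then the closure, from 0 (fully open) to 1 (shut). In form: tx ty tz wx wy wz gripper; .... A call has 1 to 20 rows; each row shifts and turns the commanded pose from where the row before left it, along the tool's axes as they then stand; what a row does not reach is not made up. A row lasts 1/8 s, in which the tool goes at most 62.5 mm and 10.7 degrees, less where a joint would pass 70% of its speed; a pose out of reach is approached as far as the arm can. A call with a gripper value outside its range is refused whole. The fingers move at their own pace and stop on an object; the grip force is fixed at half the most. Time passes only in rows, so rows that do not move let the fingers close. It gives the time, the measured TCP pose, the force, the opening and the grip force at its end, in the units of the state.
- arm.read_state(): the state, without advancing time (a new reading comes with each control period).
- cams.capture(name): name is "side" or "top" or "wrist"; returns (picture, depth): 400x640x3 uint8, blue, green, red; 400x640 float32, m along the optical axis (not along the pixel's ray), 0 where there is no reading.
- cams.get_calibration(name): a dict with "mtx" (3x3 intrinsics, pixels), "R" (3x3) and "t" (3): a world point X has camera coordinates R X + t. Camera axes: x right, y down, z forward; pixel columns grow to the right and rows downward; lengths in m; the calibration is good to about 2 mm. The wrist camera is an equidistant fisheye: a pixel r from the principal point sees the ray r / f radians off the axis. A picture is of the moment at which its call begins: read the wrist's pose just before it. get_calibration takes no time and is no camera call; for the wrist camera it gives the pose at the moment of the call.
- arm.close_job(): hands the job in; it is judged then, once.
Trained networks look in the newest picture that a camera, given by its name, has taken for a name from the list of things; names that differ only in an ending like _2 or _b are one class to them, and where a whole thing is asked for, a point or a joint stands for the part that bears it (a point fixed in the world has none). Each returns a list of dicts, best first, with "p" (0 to 1); they miss things now and then, are a little off and sometimes report something else, mostly with a low value. They report only what shows in the picture. A call takes as long as a camera call. They do not tell look-alikes from the thing itself.
- models.cut_out(query, camera): "pixels" (400x640 bool, what is visible of it) and "box" ([left, top, width, height] in pixels, round what is visible of it).
The state is a dict: "clock": time; "q": joint angles; "dq": joint speeds; "joint_efforts": joint torques, N m; "ee_pos": TCP position; "orientation": TCP orientation; "contact_force": force on the tool from outside, world axes, zero at the start; "wrist_torque": the same for the moment, N m; "opening": finger opening in m; "grip_force": force on a finger pad.
Only numpy, scipy, OpenCV 4.12 (cv2) and the standard library are available. Lean on these libraries where they do the work, as an engineer would, in place of code of your own. Each camera call takes 0.05 s, during which the arm holds its last target. There are 200 camera calls.

TASK

Put the wooden brush box away in the desk-top cupboard: the door has no handle, so press it in near its free edge until the catch lets it spring ajar, then swing it wide open, square to the front or further, first setting upright to one side the one jar, tin or flask that stands in its way so that the door touches none of them. Slide the box lengthwise all the way into the empty space beside the sketchbooks, lying flat and straight so that the door could be shut on it, but leave the door wide open so that the brushes can air. Knock nothing over and leave the other things where they are.

Things in the scene. Friction and masses are not known exactly. Their poses are not given: they have to be found in the camera images.
- cupboard: fixed plywood desk-top cupboard, 275 mm deep, 230 high. Origin: on the table, in the carcass front plane, at the middle of the door bay; axes: x into the cupboard (away from the robot), y left, z up. Carcass y -355 to +120 mm: door bay -120 to +120, right of it an open bay with stock. On its roof a 20 mm paper pile at x 80 to 270, y -330 to -170
- door (a joint): angle of the white, handle-less door about its upright left edge: 0 shut, grows swinging towards the robot, then left; stop 1.70. It can be pressed in to a firm stop at -0.031 (7 mm at the free edge); the catch trips at about -0.018 (2 to 4 N near the free edge); as the hand draws back a spring pops it to 0.28 in 0.6 s. It does not latch again, swings with light drag (3 N) and stays where left
- door_hinge (a point): on the door's hinge line (left rear edge), 228 mm up, level with the door's top. Door 235 mm wide, 18 thick, 8 to 228 mm above the table, 8 mm before the carcass when shut; its back face holds the hinge line. On its back: a striker bracket, 46 mm long,, 198 to 218 mm from the hinge line, 190 to 208 up; a plunger, 10 mm thick, meets it 68 mm from the hinge line, 202 up
- door_edge (a point): top of the door's free edge, mid-thickness; moves with the door
- lane (a point): middle of the mouth of the empty space in the door bay: in the front plane, on the bay's floor (12 mm above the table), 54 mm right of the cupboard's origin. The space is 100 mm wide (cupboard y -104 to -4), 267 deep, 202 high; at its left are sketchbooks (from y 0, x 55 to 265), at its right the bay's side, 16 mm thick
- brush_box_center (a point): centre (half-way up) of the closed wooden brush box: 200 mm long (its x axis), 50 mm wide (y), 40 mm high (z), about 0.35 kg, both ends alike, loose; lies on the table, roughly crosswise, right of the door's swing
- jar_center (a point): centre of the ink jar: glass with dark ink, metal screw cap, 66 mm diameter, 90 mm high (the cap, 62 mm diameter, is the top 19 mm), 0.3 kg, stands loose on the table. One of jar, tin and flask stands in the door's swing, the others do not; which one varies
- tin_center (a point): centre of the metal tin with a paper band: 66 mm diameter, 110 mm high, 0.45 kg, loose
- flask_center (a point): centre of the white plastic flask: 56 mm diameter up to 105 mm, then narrowing to a grey cap 32 mm in diameter from 124 to 150 mm (its top), 0.25 kg, loose
- tape_roll: roll of paper tape lying flat, 110 mm diameter, 25 mm high; origin at the centre of its underside; to be left alone
- palette: wooden mixing palette lying flat, 150 (x) by 220 (y) mm, 10 mm high with its paint; origin at the centre of its underside; to be left alone
- paint_tube: metal paint tube lying along its x axis, 123 mm long, 40 mm wide, 22 mm high; origin near its middle, underneath; to be left alone. Left of it, fixed: a table easel 210 mm high (world y above 0.43 m, x above 0.46 m)
- brush_pot: white ceramic pot, 80 mm diameter, 100 mm high, with upright brushes to 240 mm; origin at the centre of its underside, right of the cupboard; to be left alone. Beyond it, fixed: a drawer unit 200 mm high (world y below -0.46 m)
Mind the look-alikes: they are no part of the job. What is shaped like the part that bears brush_box_center but pink is not meant. What is shaped like the part that bears jar_center but turquoise is not meant.

How it is judged:
On the way, in this order (a step that is already met when the one before it is completed fails the run):
1. the door is pressed in past its shut position (value of joint door below -0.01 rad).
2. the catch has let the door spring ajar (value of joint door above 0.18 rad).
3. the door is swung wide open (value of joint door above 1.4 rad), for 0.1 s.
At the end, for the whole second after the job is handed in: Door still at over 1.4 rad (80 deg). Brush box at rest on the bay floor beside the sketchbooks, flat (0.1 rad), lengthwise (0.25 rad), wholly behind the front plane (centre 106 to 175 mm behind it, 18 to 85 mm right of the bay's middle). Jar, tin and flask upright, at rest on the table (value of joint door above 1.4 rad and velocity of joint door between -0.1 and 0.1 rad/s and x of brush_box_center in the frame of cupboard between 0.106 and 0.175 m and y of brush_box_center in the frame of cupboard between -0.085 and -0.01 m and z of brush_box_center in the frame of cupboard between 0.025 and 0.042 m and angle between each of brush_box_center, jar_center, tin_center, flask_center's own z axis and vertical below 0.1 rad and angle between the x axis of brush_box_center and the x axis of cupboard, either way round below 0.25 rad and linear speed of each of brush_box, jar, tin, flask below 0.02 m/s and height (world z) of jar_center below 0.053 m and height (world z) of tin_center below 0.063 m and height (world z) of flask_center below 0.083 m); the robot touches nothing.
It fails at once if the jar, the tin or the flask is tipped over (angle between any of jar_center, tin_center, flask_center's own z axis and vertical above 0.5 rad).
It fails at once if the brush box is tipped over (angle between brush_box_center's own z axis and vertical above 0.7 rad).
It fails at once if the door strikes the jar, the tin or the flask (contact force between door and jar above 0.5 N or contact force between door and tin above 0.5 N or contact force between door and flask above 0.5 N).
It fails at once if more than one of the jar, the tin and the flask is moved by over 40 mm (only one stands in the door's way) (distance of each of jar_center, tin_center from where it was at the start of the episode above 0.04 m or distance of each of tin_center, flask_center from where it was at the start of the episode above 0.04 m or distance of each of jar_center, flask_center from where it was at the start of the episode above 0.04 m).
It fails at once if the tape roll, palette, paint tube or brush pot is moved by over 30 mm (distance of any of tape_roll, palette, paint_tube, brush_pot from where it was at the start of the episode above 0.03 m).
It also fails if it takes over 72 s, if anything falls off the work surface, if the arm or the gripper's body presses on something with over 40 N, if the wrist force passes 120 N, or if a joint passes its speed limit or range.

## Working session

There is one attempt and no reset: what is moved stays moved. The work goes in short steps, Python scripts to look and compute and a shell command to move; the robot and the scene stay as the last step left them, time stands still between calls to the robot, and variables do not carry over. Pictures are saved under pics/ and viewed, at most 10 in all, crops included, and the job is handed in when it is done.

```bash
ls; mkdir -p pics; cat > h.py <<'E'
import numpy as np, cv2
from bench import arm, cams, models
from scipy.spatial.transform import Rotation as Ro
def cloud(name):
    img,d=cams.capture(name); c=cams.get_calibration(name)
    K=c["mtx"];v,u=np.mgrid[:400,:640]
    X=np.stack([(u-K[0,2])/K[0,0]*d,(v-K[1,2])/K[1,1]*d,d],-1)
    return img,d,(X-c["t"])@c["R"]   # R^T(X-t)
E
python3 - <<'E'
from h import *
s=arm.read_state();print(s)
for n in ("top","side"):
    img,d,W=cloud(n);cv2.imwrite(f"pics/{n}0.png",img);np.savez(f"{n}0.npz",img=img,d=d,W=W)
    c=cams.get_calibration(n);print(n,-c["R"].T@c["t"])
    for q in ["door","brush_box_center","jar_center","tin_center","flask_center","tape_roll","palette","paint_tube","brush_pot","cupboard"]:
        for r in models.cut_out(q,n)[:3]:
            m=r["pixels"]&(d>0);P=W[m]
            if len(P): print(q,round(r["p"],2),r["box"],"med",np.median(P,0).round(3),"lo",np.percentile(P,3,0).round(3),"hi",np.percentile(P,97,0).round(3))
E
```

```text
pics
{'clock': 0.0, 'q': array([ 1.20201936e+00,  2.76581982e-01,  1.50609379e+00, -3.61040515e-05,
        1.36071127e+00, -1.20986383e-01]), 'dq': array([-3.03624214e-04,  3.61559425e-05, -1.52950672e-03, -1.56683454e-05,
       -8.43536422e-04, -6.94306214e-04]), 'joint_efforts': array([-1.14599912e-03, -4.04586911e+01, -2.37226886e+01,  7.00551644e-02,
        3.44118546e-02, -1.21476614e-04]), 'ee_pos': array([0.1408448 , 0.55693904, 0.22362782]), 'orientation': array([-2.00392489e-04,  1.23574767e-01,  9.92334859e-01, -8.74708710e-04]), 'contact_force': array([ 0.06261958, -0.21351641, -0.97130142]), 'wrist_torque': array([0.00288765, 0.03177822, 0.04372922]), 'grip_force': 0.0, 'opening': 0.09399611933779607}
top [0.21133698 0.01795512 1.54188485]
door 0.79 [288.6, 137.0, 77.8, 21.8] med [0.57  0.002 0.17 ] lo [ 0.564 -0.109  0.023] hi [0.584 0.109 0.233]
brush_box_center 0.9 [393.5, 169.1, 19.8, 59.3] med [ 0.423 -0.264  0.04 ] lo [ 0.328 -0.301  0.002] hi [ 0.514 -0.234  0.047]
brush_box_center 0.89 [406.9, 244.1, 49.6, 53.4] med [ 0.175 -0.341  0.04 ] lo [ 0.102 -0.41   0.0
[... 2170 characters left out ...]
.245 0.111]
flask_center 0.56 [308.8, 187.9, 17.6, 42.7] med [0.456 0.007 0.08 ] lo [ 0.434 -0.016  0.007] hi [0.483 0.017 0.148]
palette 0.8 [295.6, 296.4, 79.7, 80.0] med [0.3   0.415 0.005] lo [0.23  0.302 0.   ] hi [0.372 0.509 0.01 ]
palette 0.24 [264.0, 146.5, 29.0, 97.2] med [0.568 0.034 0.142] lo [ 0.562 -0.105  0.019] hi [0.581 0.117 0.228]
paint_tube 0.73 [233.5, 312.6, 40.2, 27.3] med [0.521 0.439 0.018] lo [0.483 0.388 0.001] hi [0.555 0.485 0.024]
brush_pot 0.59 [302.6, 99.2, 15.6, 67.0] med [ 0.604 -0.4    0.094] lo [ 0.57  -0.463  0.02 ] hi [ 0.629 -0.354  0.227]
cupboard 0.63 [173.6, 107.3, 127.6, 141.0] med [0.695 0.064 0.214] lo [ 0.565 -0.338  0.01 ] hi [0.856 0.129 0.247]
```

```bash
python3 - <<'E'
from h import *
z=np.load("top0.npz");img=z["img"]; cv2.imwrite("pics/top0c.png",cv2.resize(img[30:310,160:480],None,fx=2.5,fy=2.1))
s=np.load("side0.npz")["img"]; cv2.imwrite("pics/side0c.png",cv2.resize(s[90:390,160:480],None,fx=2,fy=2,interpolation=cv2.INTER_CUBIC)[:600])
W=z["W"];d=z["d"]>0
# door/cupboard pose: roof front edge & door top
door=d&(W[...,2]>.215)&(W[...,2]<.245)&(W[...,0]>.5)&(W[...,0]<.9)&(abs(W[...,1]+.1)<.28)
P=W[door]; 
for n in ("top0","side0"):
    W=np.load(n+".npz")["W"];
    f=(W[...,2]>.05)&(W[...,2]<.2)&(abs(W[...,1])<.1)&(W[...,0]>.54)&(W[...,0]<.6);P2=W[f]
    if len(P2): print(n,"door front fit x=a*y+b",np.polyfit(P2[:,1],P2[:,0],1),len(P2))
r=cv2.minAreaRect((P[:,:2]*1000).astype(np.float32));print(r,cv2.boxPoints(r))
# objects tops
W=z["W"]
for nm,c,h in [("flask",(.455,-.012),.15),("tin",(.471,.209),.11),("jarA",(.545,-.313),.09),("jarB",(.392,-.372),.09)]:
    m=d&(abs(W[...,2]-h-.003)<.012)&(np.hypot(W[...,0]-c[0],W[...,1]-c[1])<.05);Q=W[m]
    print(nm,m.sum(),cv2.minEnclosingCircle((Q[:,:2]*1000).astype(np.float32)),Q.mean(0),np.median(img[m],0))
for c in [(.423,-.264),(.178,-.341)]:
    m=d&(abs(W[...,2]-.042)<.012)&(np.hypot(W[...,0]-c[0],W[...,1]-c[1])<.12);Q=W[m]
    print("box",cv2.minAreaRect((Q[:,:2]*1000).astype(np.float32)),np.median(img[m],0))
E
```

```text
top0 door front fit x=a*y+b [-0.04017357  0.56831075] 677
side0 door front fit x=a*y+b [-0.03443707  0.56689458] 694
((724.3467407226562, -113.14932250976562), (305.4985656738281, 476.0167541503906), 2.436434745788574) [[ 561.61755  118.15037]
 [ 581.8535  -357.43607]
 [ 887.0759  -344.449  ]
 [ 866.83997  131.13742]]
flask 83 ((462.65985107421875, -11.295284271240234), 16.333744049072266) [ 0.46181643 -0.01108517  0.15190474] [146. 142. 141.]
tin 315 ((476.53656005859375, 212.5797119140625), 33.05956268310547) [0.47644304 0.21267391 0.11197455] [233. 234. 234.]
jarA 274 ((551.728515625, -319.6556396484375), 31.442325592041016) [ 0.5501939  -0.31993923  0.09165723] [231. 232. 232.]
jarB 283 ((396.2265319824219, -380.9021911621094), 31.095199584960938) [ 0.39555817 -0.38034905  0.09106158] [195. 201.  71.]
box ((425.44036865234375, -309.9919738769531), (135.2703094482422, 219.2206268310547), 81.54298400878906) [130. 185. 221.]
box ((178.12576293945312, -343.30499267578125), (199.67442321777344, 50.65403366088867), 40.90454864501953) [202. 170. 240.]
```

View pics/top0c.png

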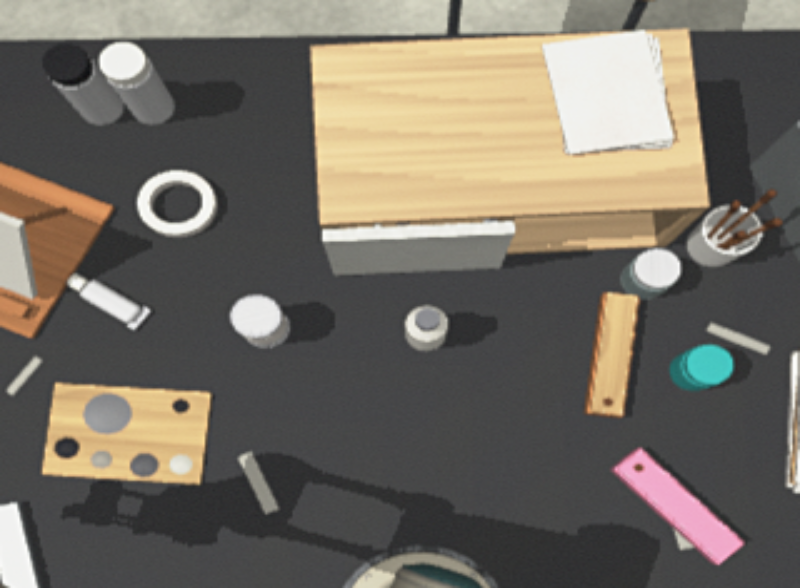

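View pics/side0c.png

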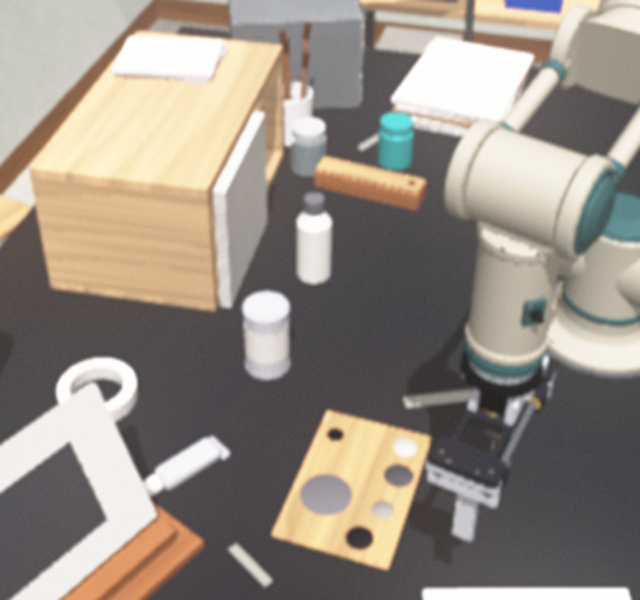

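```bash
cat >> h.py <<'E'
T=0.041; O=np.array([.594,-.0005]); ux=np.array([np.cos(T),np.sin(T)]); uy=np.array([-np.sin(T),np.cos(T)])
def c2w(x,y): return O+x*ux+y*uy
def w2c(p): p=np.asarray(p)[:2]-O; return np.array([p@ux,p@uy])
B=np.diag([-1.,1,-1])
def ori(yaw,tilt): return Ro.from_euler('z',yaw)*Ro.from_matrix(B)*Ro.from_euler('y',-tilt)
def cur():
    s=arm.read_state();w,x,y,z=s["orientation"];return np.array(s["ee_pos"]),Ro.from_quat([x,y,z,w]),s
def plan(pts,yaw,tilt,p=None,R=None):
    p0,R0,s=cur(); p=p0 if p is None else np.array(p); R=R0 if R is None else R
    G=ori(yaw,tilt); rv=(R.inv()*G).as_rotvec(); print("t",round(s["clock"],2),"at",p.round(4),"turn",rv.round(3),"rows>=",round(np.linalg.norm(rv)/.186,1))
    for q in pts:
        q=np.array(q);d=G.inv().apply(q-p)*100;print(" ->",q.round(3),"shift cm",d.round(2),"rows>=",round(np.linalg.norm(d)/6.2,1));p=q
E
python3 - <<'E'
from h import *
z=np.load("top0.npz");W=z["W"];img=z["img"].astype(int)
m=(z["d"]>0)&(abs(W[...,2]-.042)<.009)&(np.hypot(W[...,0]-.423,W[...,1]+.264)<.12)&(img[...,2]-img[...,0]>40)
Q=(W[m][:,:2]*1000).astype(np.float32);r=cv2.minAreaRect(Q);print(r,cv2.boxPoints(r),m.sum())
mu=Q.mean(0);u,s,v=np.linalg.svd(Q-mu);print(mu,v[0],np.arctan2(v[0][1],v[0][0]))
plan([(.463,-.011,.224),(.463,-.011,.09),(.463,-.011,.13),(.27,.19,.13),(.27,.19,.093)],T,0)
E
```

```text
((421.5883483886719, -266.417724609375), (50.27326965332031, 198.83935546875), 81.37901306152344) [[ 319.52405 -276.36758]
 [ 516.1168  -306.17313]
 [ 523.65265 -256.46786]
 [ 327.05988 -226.66232]] 808
[ 421.4528  -265.98828] [-0.9886104   0.15049739] 2.9905214
t 1.1 at [0.1411 0.5575 0.2245] turn [ 0.     0.    -0.289] rows>= 1.6
 -> [ 0.463 -0.011  0.224] shift cm [-2.984e+01 -5.812e+01  5.000e-02] rows>= 10.5
 -> [ 0.463 -0.011  0.09 ] shift cm [ 0.   0.  13.4] rows>= 2.2
 -> [ 0.463 -0.011  0.13 ] shift cm [ 0.  0. -4.] rows>= 0.6
 -> [0.27 0.19 0.13] shift cm [18.46 20.87  0.  ] rows>= 4.5
 -> [0.27  0.19  0.093] shift cm [0.  0.  3.7] rows>= 0.6
```

```bash
python3 -m handwheel '0 0 0 0 0 -0.145 0; 0 0 0 0 0 -0.144 0; -1.86 -3.63 0 0 0 0 0; -1.86 -3.63 0 0 0 0 0; -1.86 -3.63 0 0 0 0 0; -1.86 -3.63 0 0 0 0 0; -1.86 -3.63 0 0 0 0 0; -1.86 -3.63 0 0 0 0 0; -1.86 -3.63 0 0 0 0 0; -1.86 -3.63 0 0 0 0 0; -1.86 -3.63 0 0 0 0 0; -1.86 -3.63 0 0 0 0 0; -1.86 -3.63 0 0 0 0 0; -1.86 -3.63 0 0 0 0 0; -1.86 -3.63 0 0 0 0 0; -1.86 -3.63 0 0 0 0 0; -1.86 -3.63 0 0 0 0 0; -1.86 -3.63 0 0 0 0 0'; python3 - <<'E'
from h import *
plan([(.463,-.011,.224),(.463,-.011,.09)],T,0)
E
```

```text
clock: 3.35
ee_pos: [0.4629, -0.0119, 0.2246]
orientation: [0.0, -0.02, 1.0, 0.0]
contact_force: [0.5, 0.0, 0.2]
opening: 0.0939
grip_force: 0.0
t 3.35 at [ 0.4629 -0.0119  0.2246] turn [ 0.     0.001 -0.   ] rows>= 0.0
 -> [ 0.463 -0.011  0.224] shift cm [-0.01  0.09  0.06] rows>= 0.0
 -> [ 0.463 -0.011  0.09 ] shift cm [ 0.   0.  13.4] rows>= 2.2
```

Accurate. Descend and grasp the flask.

```bash
python3 -m handwheel '0 0.05 3 0 0 0 0; 0 0 3 0 0 0 0; 0 0 3 0 0 0 0; 0 0 2.5 0 0 0 0; 0 0 2 0 0 0 0; 0 0 0 0 0 0 0.2; 0 0 0 0 0 0 0.5; 0 0 0 0 0 0 0.6; 0 0 0 0 0 0 0.6; 0 0 0 0 0 0 0.6; 0 0 0 0 0 0 0.6'
```

```text
clock: 4.72
ee_pos: [0.463, -0.0104, 0.0901]
orientation: [0.001, -0.021, 1.0, -0.0]
contact_force: [-0.5, -1.5, 5.5]
opening: 0.0558
grip_force: 29.9
```

```bash
python3 -m handwheel '0 0 -1.5 0 0 0 0.6; 0 0 -1.5 0 0 0 0.6; 1 1.13 0 0 0 0 0.6; 2 2.26 0 0 0 0 0.6; 2.5 2.83 0 0 0 0 0.6; 2.5 2.83 0 0 0 0 0.6; 2.5 2.83 0 0 0 0 0.6; 2.5 2.83 0 0 0 0 0.6; 2.5 2.83 0 0 0 0 0.6; 2 2.26 0 0 0 0 0.6; 1 1.13 0 0 0 0 0.6; 0 0 0 0 0 0 0.6; 0 0 0.9 0 0 0 0.6; 0 0 0.9 0 0 0 0.6; 0 0 0.6 0 0 0 0.6; 0 0 0.4 0 0 0 0.6; 0 0 0 0 0 0 0.6'
```

```text
clock: 6.85
ee_pos: [0.2688, 0.1912, 0.0911]
orientation: [-0.0, -0.02, 1.0, -0.0]
contact_force: [0.0, -1.3, -2.4]
opening: 0.0556
grip_force: 29.9
```

```bash
python3 -m handwheel '0 0 0.1 0 0 0 0.6; 0 0 0.05 0 0 0 0.6; 0 0 0 0 0 0 0.4; 0 0 0 0 0 0 0.2; 0 0 0 0 0 0 0; 0 0 0 0 0 0 0; 0 0 -3 0 0 0 0; 0 0 -4 0 0 0 0; 0 0 -5 0 0 0 0; 0 0 0 0 0 0 0.5'; python3 - <<'E'
from h import *
z=.172
plan([(*c2w(-.12,-.10),.211),(*c2w(-.09,-.10),z),(*c2w(-.045,-.10),z)],T,0)
img,d,W=cloud("side");cv2.imwrite("pics/side1.png",cv2.resize(img[90:390,160:480],None,fx=2,fy=2))
for r in models.cut_out("flask_center","side")[:1]:print(r["p"],np.median(W[r["pixels"]],0),np.percentile(W[r["pixels"]],97,0))
E
```

```text
clock: 8.1
ee_pos: [0.2713, 0.1925, 0.2132]
orientation: [0.004, -0.021, 1.0, 0.002]
contact_force: [-0.0, 0.2, -0.9]
opening: 0.087
grip_force: 0.0
t 8.1 at [0.2713 0.1925 0.2132] turn [0.003 0.008 0.   ] rows>= 0.0
 -> [ 0.478 -0.105  0.211] shift cm [-19.45 -30.61   0.22] rows>= 5.8
 -> [ 0.508 -0.104  0.172] shift cm [-3.  -0.   3.9] rows>= 0.8
 -> [ 0.553 -0.102  0.172] shift cm [-4.5  0.   0. ] rows>= 0.7
0.92 [0.26521021 0.20855343 0.08257694] [0.29319131 0.21909886 0.14915622]
```

View pics/side1.png

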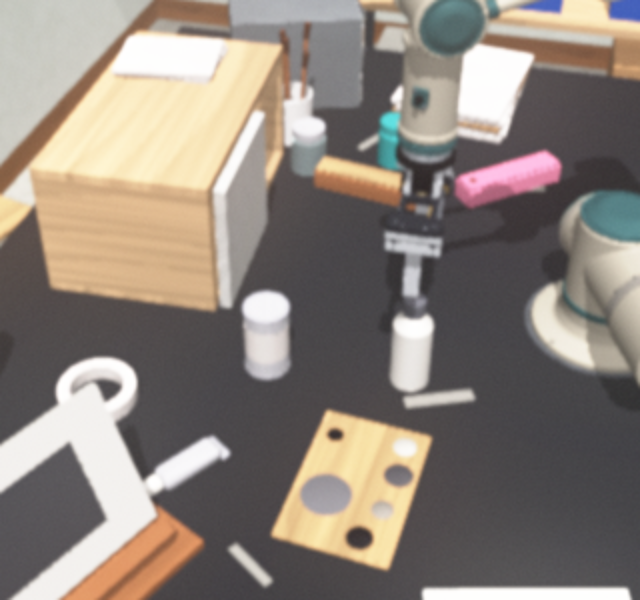

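The flask stands upright at crop (412, 345), clear of the swing. Now to the pre-press pose.

```bash
python3 -m handwheel '-1.95 -3.06 0 0 0 0 1; -1.95 -3.06 0 0 0 0 1; -1.95 -3.06 0 0 0 0 1; -1.95 -3.06 0 0 0 0 1; -1.95 -3.06 0 0 0 0 1; -1.95 -3.06 0 0 0 0 1; -1.95 -3.06 0 0 0 0 1; -1.95 -3.06 0 0 0 0 1; -1.95 -3.06 0 0 0 0 1; -1.95 -3.06 0 0 0 0 1; -1.5 0 2 0 0 0 1; -1.5 0 2 0 0 0 1; -1.5 0 0 0 0 0 1; -0.5 0 0 0 0 0 1; -0.5 0 0 0 0 0 1'; python3 - <<'E'
from h import *
p,R,s=cur();print(p,w2c(p),R.as_matrix().round(3),s["contact_force"])
E
```

```text
clock: 10.07
ee_pos: [0.5315, -0.1039, 0.1703]
orientation: [0.0, -0.021, 1.0, -0.0]
contact_force: [-0.1, -0.2, -0.3]
opening: 0.0005
grip_force: 0.0
[ 0.53152961 -0.10393672  0.17034614] [-0.06665761 -0.10078923] [[-0.999 -0.041  0.   ]
 [-0.041  0.999 -0.   ]
 [-0.    -0.    -1.   ]] [-0.10001728 -0.23023977 -0.28337006]
```

```bash
python3 -m handwheel '-1 0 0 0 0 0 1; -1 0 0 0 0 0 1; -0.5 0 0 0 0 0 1; -0.3 0 0 0 0 0 1; 0 0 0 0 0 0 1'
```

```text
clock: 10.7
ee_pos: [0.5592, -0.1028, 0.1699]
orientation: [-0.0, -0.021, 1.0, 0.0]
contact_force: [0.3, -0.1, 1.0]
opening: 0.0005
grip_force: 0.0
```

```bash
python3 -m handwheel '-0.3 0 0 0 0 0 1; 0 0 0 0 0 0 1'; python3 -m handwheel '-0.3 0 0 0 0 0 1; 0 0 0 0 0 0 1'
```

```text
clock: 10.95
ee_pos: [0.5622, -0.1028, 0.1699]
orientation: [-0.0, -0.021, 1.0, 0.0]
contact_force: [0.2, -0.4, -0.4]
opening: 0.0003
grip_force: 0.0
clock: 11.2
ee_pos: [0.5647, -0.1028, 0.1699]
orientation: [-0.001, -0.021, 1.0, -0.0]
contact_force: [-3.1, -1.4, 1.6]
opening: 0.0005
grip_force: 1.3
```

Contact. Press a further 4 mm and then draw back.

```bash
python3 -m handwheel '-0.2 0 0 0 0 0 1; -0.2 0 0 0 0 0 1; 0 0 0 0 0 0 1'
```

```text
clock: 11.58
ee_pos: [0.5693, -0.1028, 0.1699]
orientation: [-0.0, -0.021, 1.0, -0.0]
contact_force: [-3.4, -2.0, 2.1]
opening: 0.0006
grip_force: 1.5
```

```bash
python3 -m handwheel '-0.1 0 0 0 0 0 1; 0 0 0 0 0 0 1; 1 0 0 0 0 0 1; 3 0 0 0 0 0 1; 4 0 0 0 0 0 1; 4 0 0 0 0 0 1; 2 0 -2 0 0 0 1; 0 0 -4 0 0 0 1; 0 0 -3 0 0 0 1; 0 0 0 0 0 0 1'; python3 - <<'E'
from h import *
for n in ("top",):
    img,d,W=cloud(n);cv2.imwrite("pics/top1.png",cv2.resize(img[90:250,230:430],None,fx=4,fy=3.7))
    r=models.cut_out("door",n)[0];P=W[r["pixels"]&(d>0)];print(r["p"],np.percentile(P,3,0),np.percentile(P,97,0))
    t=P[abs(P[:,2]-.23)<.008];
    Q=np.array([w2c(p) for p in t]);print(len(Q),Q[Q[:,1].argmin()],Q[Q[:,1].argmax()]);k=np.polyfit(Q[:,1],Q[:,0],1);print(k,np.arctan(k[0]))
plan([],T,0)
E
```

```text
clock: 12.82
ee_pos: [0.4322, -0.1082, 0.2622]
orientation: [0.004, -0.021, 1.0, -0.001]
contact_force: [0.4, -0.6, -0.4]
opening: 0.0004
grip_force: 0.0
0.68 [ 0.52349794 -0.05327533  0.03057064] [0.56916238 0.1141497  0.23297729]
369 [-0.0629897  -0.05787972] [-0.02516907  0.11966558]
[ 0.28660664 -0.05176143] 0.2791244710305388
t 12.93 at [ 0.4303 -0.1077  0.2594] turn [0.001 0.001 0.   ] rows>= 0.0
```

View pics/top1.png

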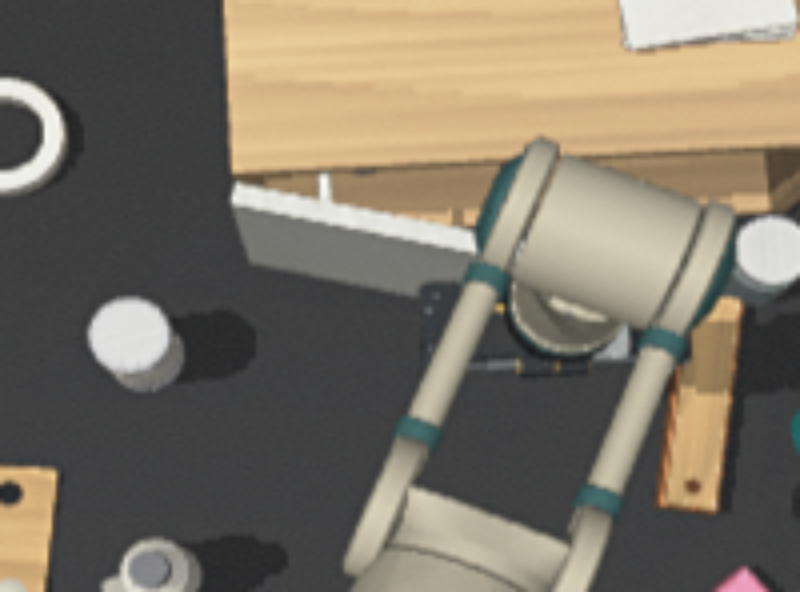

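```bash
python3 - <<'E'
from h import *
a=c2w(-.027,-.036)
plan([(*a,.29),(*a,.172)],T,0)
p=np.array([-.027,-.036])
for th in np.r_[.28,np.linspace(.35,1.58,14)]:
    s,c=np.sin(th),np.cos(th);d=np.array([-s,-c]);n=np.array([c,-s])
    q=np.array([-.008,.1175])+.157*d+n*(abs(n)@[.008,.0125]);print(round(th,2),q.round(3),"tx ty",(np.array([-1,1])*(q-p)*100).round(2));p=q
E
```

```text
t 12.93 at [ 0.4303 -0.1077  0.2594] turn [0.001 0.001 0.   ] rows>= 0.0
 -> [ 0.568 -0.038  0.29 ] shift cm [-14.1    6.44  -3.06] rows>= 2.5
 -> [ 0.568 -0.038  0.172] shift cm [ 0.   0.  11.8] rows>= 1.9
0.28 [-0.041 -0.036] tx ty [ 1.37 -0.05]
0.35 [-0.051 -0.034] tx ty [1.01 0.24]
0.44 [-0.064 -0.03 ] tx ty [1.34 0.44]
0.54 [-0.077 -0.024] tx ty [1.31 0.56]
0.63 [-0.09  -0.017] tx ty [1.26 0.68]
0.73 [-0.102 -0.009] tx ty [1.2 0.8]
0.82 [-0.113  0.   ] tx ty [1.13 0.92]
0.92 [-0.124  0.01 ] tx ty [1.05 1.03]
1.01 [-0.133  0.022] tx ty [0.96 1.14]
1.11 [-0.142  0.034] tx ty [0.85 1.23]
1.2 [-0.149  0.047] tx ty [0.74 1.32]
1.3 [-0.155  0.061] tx ty [0.61 1.4 ]
1.39 [-0.16   0.076] tx ty [0.47 1.46]
1.49 [-0.163  0.091] tx ty [0.33 1.51]
1.58 [-0.165  0.106] tx ty [0.18 1.54]
```

```bash
python3 -m handwheel '0 0 -1.5 0 0 0 1; 0 0 -1.6 0 0 0 1; -2.82 1.29 0 0 0 0 1; -2.82 1.29 0 0 0 0 1; -2.82 1.29 0 0 0 0 1; -2.82 1.29 0 0 0 0 1; -2.82 1.29 0 0 0 0 1; 0 0 0 0 0 0 1' ; python3 - <<'E'
from h import *
a=c2w(-.027,-.036)
plan([(*a,.172)],T,0)
E
```

```text
clock: 13.92
ee_pos: [0.5698, -0.0371, 0.2898]
orientation: [-0.001, -0.022, 1.0, 0.0]
contact_force: [0.5, -0.3, 0.4]
opening: 0.0005
grip_force: 0.0
t 13.93 at [ 0.5698 -0.0371  0.2898] turn [ 0.001 -0.002  0.002] rows>= 0.0
 -> [ 0.568 -0.038  0.172] shift cm [ 0.13 -0.04 11.78] rows>= 1.9
```

```bash
python3 -m handwheel '0.15 0 2.4 0 0 0 1; 0 0 2.4 0 0 0 1; 0 0 2.4 0 0 0 1; 0 0 2.4 0 0 0 1; 0 0 2.2 0 0 0 1; 0 0 0 0 0 0 1'
```

```text
clock: 14.68
ee_pos: [0.5647, -0.0382, 0.1715]
orientation: [-0.002, -0.02, 1.0, 0.0]
contact_force: [-0.6, 0.7, 0.2]
opening: 0.0005
grip_force: 0.0
```

```bash
python3 -m handwheel '0.7 0 0 0 0 0 1; 0.67 0 0 0 0 0 1; 1.01 0.24 0 0 0 0 1; 1.34 0.44 0 0 0 0 1; 1.31 0.56 0 0 0 0 1; 1.26 0.68 0 0 0 0 1'
```

```text
clock: 15.42
ee_pos: [0.5024, -0.021, 0.1731]
orientation: [0.0, -0.021, 1.0, -0.0]
contact_force: [1.4, -0.3, -0.6]
opening: 0.0006
grip_force: 0.8
```

```bash
python3 -m handwheel '1.2 0.8 0 0 0 0 1; 1.13 0.92 0 0 0 0 1; 1.05 1.03 0 0 0 0 1; 0.96 1.14 0 0 0 0 1; 0.85 1.23 0 0 0 0 1; 0.74 1.32 0 0 0 0 1; 0.61 1.4 0 0 0 0 1; 0.47 1.46 0 0 0 0 1; 0.33 1.51 0 0 0 0 1; 0.18 1.3 0 0 0 0 1; 0 0.7 0 0 0 0 1; 0 0.3 0 0 0 0 1; 0 0 0 0 0 0 1'; python3 - <<'E'
from h import *
p,R,s=cur();print(p,w2c(p),s["clock"])
E
```

```text
clock: 17.05
ee_pos: [0.4227, 0.1067, 0.1728]
orientation: [-0.0, -0.021, 1.0, 0.0]
contact_force: [0.4, -0.3, 0.9]
opening: 0.0005
grip_force: 0.0
[0.42269026 0.10672134 0.17280611] [-0.16677093  0.11415296] 17.05
```

```bash
python3 -m handwheel '0 -1 0 0 0 0 1; 0 -3 0 0 0 0 1; 0 -4 -2 0 0 0 1; 0 -5 -2 0 0 0 1; 0 -5 -2 0 0 0 0.5; 0 -5 -1 0 0 0 0; 0 -5 0 0 0 0 0; 0 -3 0 0 0 0 0; 0 0 0 0 0 0 0'; python3 - <<'E'
from h import *
img,d,W=cloud("top");cv2.imwrite("pics/top2.png",cv2.resize(img[90:270,230:460],None,fx=3.4,fy=3.3))
r=models.cut_out("door","top")[0];P=W[r["pixels"]&(d>0)];P=P[abs(P[:,2]-.23)<.01];Q=np.array([w2c(p) for p in P]);k=np.polyfit(Q[:,0],Q[:,1],1);print(r["p"],len(Q),"door",np.pi/2-np.arctan(k[0]),np.pi/2+np.arctan(k[0]))
f=np.array([.9886*.7071,-.1505*.7071,-.7071]);g=np.array([.372,-.2587,.028])
plan([g-.11*f,g],-.151,np.pi/4)
E
```

```text
clock: 18.18
ee_pos: [0.4351, -0.2057, 0.2426]
orientation: [-0.0, -0.018, 1.0, 0.0]
contact_force: [-0.2, 0.7, 0.7]
opening: 0.0473
grip_force: 0.0
0.61 471 door 1.6465199013288876 1.4950727522609055
t 18.27 at [ 0.435  -0.2031  0.2427] turn [ 0.076 -0.784  0.18 ] rows>= 4.3
 -> [ 0.295 -0.247  0.106] shift cm [18.99 -6.44  0.37] rows>= 3.2
 -> [ 0.372 -0.259  0.028] shift cm [ 0. -0. 11.] rows>= 1.8
```

View pics/top2.png

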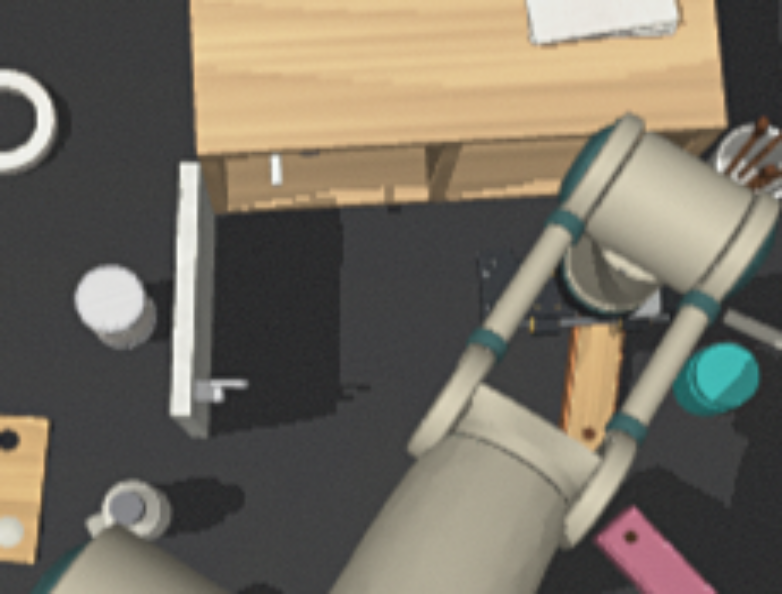

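The door stands at about 1.64 rad (crop x≈190), clear of the tin at (115, 305); the bracket is at (220, 388). Now for the box.

```bash
python3 -m handwheel '0 0 0 0.0127 -0.1307 0.03 0; 0 0 0 0.0127 -0.1307 0.03 0; 0 0 0 0.0127 -0.1307 0.03 0; 0 0 0 0.0127 -0.1307 0.03 0; 0 0 0 0.0127 -0.1307 0.03 0; 0 0 0 0.0127 -0.1307 0.03 0; 3 -1 0 0 0 0 0; 3.2 -1.1 0 0 0 0 0; 3.2 -1.1 0 0 0 0 0; 3.2 -1.1 0 0 0 0 0; 3.2 -1.1 0 0 0 0 0; 3.2 -1.1 0.3 0 0 0 0; 0 0 0 0 0 0 0'; python3 - <<'E'
from h import *
g=np.array([.372,-.2587,.028])
plan([g],-.151,np.pi/4)
img,d=cams.capture("wrist");cv2.imwrite("pics/w1.png",img)
E
```

```text
clock: 19.9
ee_pos: [0.3524, -0.1591, 0.1852]
orientation: [0.306, 0.119, 0.942, -0.07]
contact_force: [-0.5, 0.5, -0.1]
opening: 0.0936
grip_force: 0.0
t 19.9 at [ 0.3524 -0.1591  0.1852] turn [-0.123 -0.152 -0.052] rows>= 1.1
 -> [ 0.372 -0.259  0.028] shift cm [ 8.69 -9.55 13.55] rows>= 3.0
```

View pics/w1.png

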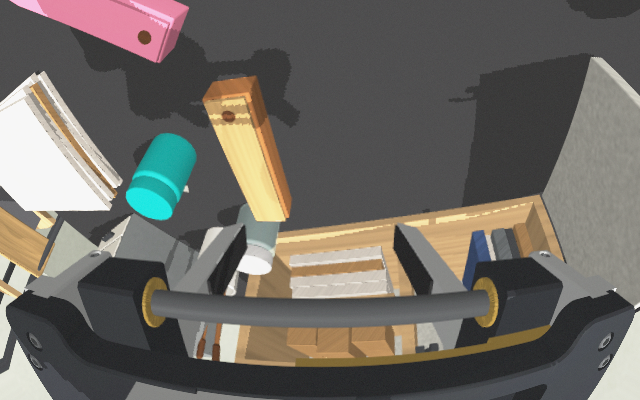

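```bash
python3 -m handwheel '0 0 0 -0.03 -0.038 -0.013 0; 0 0 0 -0.03 -0.038 -0.013 0; 0 0 0 -0.03 -0.038 -0.013 0; 0 0 0 -0.03 -0.038 -0.013 0; 0 0 0 0 0 0 0'; python3 - <<'E'
from h import *
f=np.array([.9886*.7071,-.1505*.7071,-.7071]);g=np.array([.372,-.2587,.028])
plan([g-.08*f,g],-.151,np.pi/4); print(cur()[2]["q"].round(3))
E
```

```text
clock: 20.58
ee_pos: [0.3878, -0.1192, 0.2151]
orientation: [0.351, 0.089, 0.931, -0.052]
contact_force: [-0.1, 0.0, 0.3]
opening: 0.0939
grip_force: 0.0
t 20.57 at [ 0.3878 -0.1192  0.2151] turn [-0.06  -0.06  -0.016] rows>= 0.5
 -> [ 0.316 -0.25   0.085] shift cm [ 12.85 -14.02   5.61] rows>= 3.2
 -> [ 0.372 -0.259  0.028] shift cm [ 0. -0.  8.] rows>= 1.3
[-0.835 -0.337  2.36   0.711  0.606 -2.704]
```

```bash
python3 -m handwheel '0 0 0 0 0 0.175 0; 0 0 0 0 0 0.175 0; 0 0 0 0 0 0.175 0; 0 0 0 0 0 0.175 0; 0 0 0 0 0 0.175 0; 0 0 0 0 0 0.175 0; 0 0 0 0 0 0.175 0; 0 0 0 0 0 0.175 0; 0 0 0 0 0 0.175 0; 0 0 0 0 0 0.175 0; 0 0 0 0 0 0.175 0; 0 0 0 0 0 0.175 0; 0 0 0 0 0 0.175 0; 0 0 0 0 0 0.175 0; 0 0 0 0 0 0.175 0; 0 0 0 0 0 0.175 0; 0 0 0 0 0 0.175 0; 0 0 0 0 0 0.166 0; 0 0 0 0 0 0 0'; sed -i "s/Ro.from_euler('y',-tilt)/Ro.from_euler('y',-tilt)*Ro.from_euler('z',np.pi)/" h.py; python3 - <<'E'
from h import *
f=np.array([.9886*.7071,-.1505*.7071,-.7071]);g=np.array([.372,-.2587,.028])
plan([g-.08*f,g],-.151,np.pi/4); print(cur()[2]["q"].round(3))
E
```

```text
clock: 22.95
ee_pos: [0.3874, -0.1202, 0.2146]
orientation: [0.052, 0.931, -0.089, 0.351]
contact_force: [0.0, -0.6, 0.2]
opening: 0.094
grip_force: 0.0
t 22.95 at [ 0.3874 -0.1202  0.2146] turn [ 0.062  0.062 -0.015] rows>= 0.5
 -> [ 0.316 -0.25   0.085] shift cm [-12.8   13.92   5.59] rows>= 3.2
 -> [ 0.372 -0.259  0.028] shift cm [-0.  0.  8.] rows>= 1.3
[-0.837 -0.336  2.36   0.71   0.606  0.435]
```

```bash
python3 - <<'E'
from h import *
t=.70
f=np.array([.9886*np.sin(t),-.1505*np.sin(t),-np.cos(t)]);g=np.array([.387,-.261,.028])
plan([g-.09*f,g],-.151,t)
E
```

```text
t 22.95 at [ 0.3874 -0.1202  0.2146] turn [ 0.061 -0.024 -0.017] rows>= 0.4
 -> [ 0.33  -0.252  0.097] shift cm [-10.43  13.92   6.61] rows>= 3.0
 -> [ 0.387 -0.261  0.028] shift cm [-0.  0.  9.] rows>= 1.5
```

```bash
python3 -m handwheel '0 0 0 0.061 -0.024 -0.017 0; -0.7 1.39 0.5 0 0 0 0; -1 1.39 0.6 0 0 0 0; -1 1.39 0.6 0 0 0 0; -1 1.39 0.6 0 0 0 0; -1 1.39 0.6 0 0 0 0; -1 1.39 0.6 0 0 0 0; -1 1.39 0.7 0 0 0 0; -1 1.39 0.7 0 0 0 0; -1.2 1.39 0.8 0 0 0 0; -1.5 1.39 0.9 0 0 0 0; 0 0 0 0 0 0 0'; python3 - <<'E'
from h import *
t=.70
g=np.array([.387,-.261,.028])
plan([g],-.151,t); print(cur()[2]["q"].round(3))
E
```

```text
clock: 24.45
ee_pos: [0.3292, -0.2526, 0.0963]
orientation: [0.025, 0.937, -0.072, 0.341]
contact_force: [-0.1, 0.4, -0.4]
opening: 0.094
grip_force: 0.0
t 24.45 at [ 0.3292 -0.2526  0.0963] turn [-0.001  0.001 -0.004] rows>= 0.0
 -> [ 0.387 -0.261  0.028] shift cm [ 0.07 -0.04  8.98] rows>= 1.4
[-1.464  0.069  2.488  1.14   0.755 -0.673]
```

```bash
python3 -m handwheel '0 0 1.5 0 0 0 0; 0 0 1.5 0 0 0 0; 0 0 1.5 0 0 0 0; 0 0 1.5 0 0 0 0; 0 0 1.5 0 0 0 0; 0 0 1 0 0 0 0; 0 0 0.4 0 0 0 0; 0 0 0 0 0 0 0'; python3 - <<'E'
from h import *
p,R,s=cur();print(s["q"].round(3))
img,d=cams.capture("wrist");cv2.imwrite("pics/w2.png",img)
E
```

```text
clock: 25.45
ee_pos: [0.3867, -0.2601, 0.0293]
orientation: [0.025, 0.937, -0.071, 0.342]
contact_force: [-0.3, 0.4, 0.5]
opening: 0.0941
grip_force: 0.0
[-1.241  0.322  2.532  1.69   0.614 -1.117]
```

View pics/w2.png

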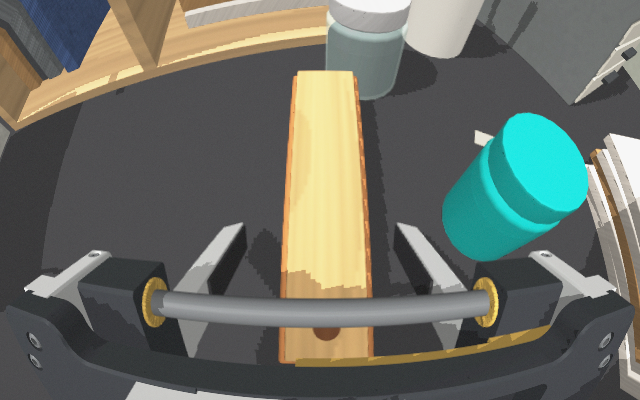

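```bash
python3 -m handwheel '0 0 0 0 0 0 0.3; 0 0 0 0 0 0 0.6; 0 0 0 0 0 0 0.7; 0 0 0 0 0 0 0.7; 0 0 0 0 0 0 0.7; 0 0 0 0 0 0 0.7'; python3 - <<'E'
from h import *
p,R,s=cur(); print(p,w2c(p))
# keep current yaw, lift; then turn; then to lane
t=.70
print("lift 4cm", (R.inv().apply([0,0,.04])*100).round(2))
up=p+[0,0,.04]
print("turn at up, then go"); G=ori(T,t); print((R.inv()*G).as_rotvec().round(3))
for q in [(-.16,-.054,.085),(-.06,-.054,.06),(.0,-.054,.06)]:
    w=np.array([*c2w(*q[:2]),q[2]]); print(q,w.round(3),(G.inv().apply(w-up)*100).round(2)); up=w
E
```

```text
clock: 26.25
ee_pos: [0.3863, -0.2611, 0.0289]
orientation: [0.026, 0.937, -0.072, 0.342]
contact_force: [-1.7, -1.7, 0.9]
opening: 0.0494
grip_force: 30.0
[ 0.3862946  -0.26105     0.02894689] [-0.21821041 -0.25181751]
lift 4cm [ 2.58 -0.   -3.06]
turn at up, then go
[ 0.125  0.    -0.149]
(-0.16, -0.054, 0.085) [ 0.436 -0.061  0.085] [  5.49 -19.78   2.52]
(-0.06, -0.054, 0.06) [ 0.536 -0.057  0.06 ] [6.04 0.   8.35]
(0.0, -0.054, 0.06) [ 0.596 -0.054  0.06 ] [4.59 0.   3.87]
```

```bash
python3 -m handwheel '0.32 0 -0.38 0 0 0 0.7; 0.65 0 -0.77 0 0 0 0.7; 0.65 0 -0.77 0 0 0 0.7; 0.65 0 -0.77 0 0 0 0.7; 0.31 0 -0.37 0 0 0 0.7; 0 0 0 0.031 0 -0.037 0.7; 0 0 0 0.031 0 -0.037 0.7; 0 0 0 0.031 0 -0.037 0.7; 0 0 0 0.032 0 -0.038 0.7; 0 0 0 0 0 0 0.7'; python3 - <<'E'
from h import *
plan([(*c2w(-.16,-.054),.085)],T,.7); s=cur()[2]; print(s["q"].round(3))
img,d=cams.capture("wrist");cv2.imwrite("pics/w3.png",img)
E
```

```text
clock: 27.5
ee_pos: [0.386, -0.2605, 0.0684]
orientation: [-0.008, 0.939, 0.019, 0.342]
contact_force: [-0.1, 0.5, -2.9]
opening: 0.0494
grip_force: 29.9
t 27.5 at [ 0.386  -0.2605  0.0684] turn [-0.002  0.001 -0.   ] rows>= 0.0
 -> [ 0.436 -0.061  0.085] shift cm [  5.54 -19.73   2.49] rows>= 3.3
[-1.3    0.235  2.394  1.192  0.74  -0.781]
```

View pics/w3.png

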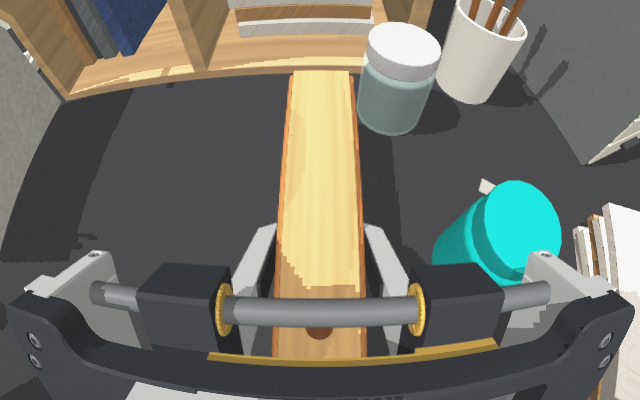

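```bash
python3 -m handwheel '0.2 -0.7 0.1 0 0 0 0.7; 0.4 -1.4 0.18 0 0 0 0.7; 0.4 -1.4 0.18 0 0 0 0.7; 0.4 -1.4 0.18 0 0 0 0.7; 0.4 -1.4 0.18 0 0 0 0.7; 0.4 -1.4 0.18 0 0 0 0.7; 0.4 -1.4 0.18 0 0 0 0.7; 0.4 -1.4 0.18 0 0 0 0.7; 0.4 -1.4 0.18 0 0 0 0.7; 0.4 -1.4 0.18 0 0 0 0.7; 0.4 -1.4 0.18 0 0 0 0.7; 0.4 -1.4 0.18 0 0 0 0.7; 0.4 -1.4 0.18 0 0 0 0.7; 0.4 -1.4 0.18 0 0 0 0.7; 0.2 -0.9 0.1 0 0 0 0.7; 0 0 0 0 0 0 0.7'; python3 - <<'E'
from h import *
plan([(*c2w(-.16,-.054),.062),(*c2w(-.0,-.054),.062)],T,.7); s=cur()[2]; print(s["q"].round(3))
E
```

```text
clock: 29.55
ee_pos: [0.4368, -0.0586, 0.0858]
orientation: [-0.008, 0.939, 0.02, 0.343]
contact_force: [0.6, -0.3, -1.5]
opening: 0.0498
grip_force: 29.9
t 29.55 at [ 0.4368 -0.0586  0.0858] turn [-0.003  0.     0.001] rows>= 0.0
 -> [ 0.436 -0.061  0.062] shift cm [-1.58  0.24  1.78] rows>= 0.4
 -> [ 0.596 -0.054  0.062] shift cm [12.24  0.   10.31] rows>= 2.6
[-0.675  0.065  2.556  1.663  0.441 -0.691]
```

```bash
python3 -m handwheel '-0.5 0.1 0.6 0 0 0 0.7; -0.5 0.14 0.6 0 0 0 0.7; -0.58 0 0.58 0 0 0 0.7; 0.6 0 0.5 0 0 0 0.7; 1.2 0 1 0 0 0 0.7; 1.2 0 1 0 0 0 0.7; 1.2 0 1 0 0 0 0.7; 1 0 0.85 0 0 0 0.7; 0 0 0 0 0 0 0.7'; python3 - <<'E'
from h import *
p,R,s=cur();print(w2c(p),p[2])
plan([(*c2w(-.0,-.054),.062)],T,.7); print(s["q"].round(3))
img,d=cams.capture("wrist");cv2.imwrite("pics/w4.png",img)
E
```

```text
clock: 30.68
ee_pos: [0.5057, -0.0596, 0.0626]
orientation: [-0.008, 0.939, 0.02, 0.343]
contact_force: [-0.1, 0.6, -2.5]
opening: 0.0499
grip_force: 29.9
[-0.09062733 -0.05542693] 0.06264648126676384
t 30.68 at [ 0.5057 -0.0596  0.0626] turn [-0.002 -0.001  0.001] rows>= 0.0
 -> [ 0.596 -0.054  0.062] shift cm [ 6.89 -0.14  5.89] rows>= 1.5
[-0.512  0.219  2.47   2.007  0.385 -0.908]
```

View pics/w4.png

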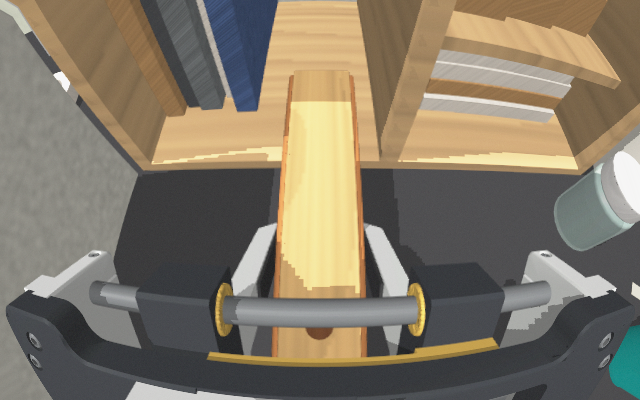

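```bash
python3 - <<'E'
from h import *
c=cams.get_calibration("wrist");p,R,s=cur();C=-c["R"].T@c["t"]
print("cam",C,w2c(C),"in tool",R.inv().apply(C-p))
E
python3 -m handwheel '0.9 0 0.75 0 0 0 0.7; 1.1 0 0.95 0 0 0 0.7; 1.1 0 0.95 0 0 0 0.7; 1.1 0 0.95 0 0 0 0.7; 0.6 0 0.5 0 0 0 0.7; 0 0 0 0 0 0 0.7'; python3 - <<'E'
from h import *
p,R,s=cur();print(w2c(p),p[2])
plan([(*c2w(-.0,-.054),.062),(*c2w(-.0,-.054),.043)],T,.7); print(s["q"].round(3))
E
```

```text
cam [ 0.4580997  -0.06178255  0.23375187] [-0.13829797 -0.0556607 ] in tool [ 0.07485685  0.00016888 -0.16125969]
clock: 31.48
ee_pos: [0.5682, -0.0569, 0.0618]
orientation: [-0.008, 0.939, 0.02, 0.343]
contact_force: [0.1, -0.2, -3.5]
opening: 0.0498
grip_force: 29.9
[-0.02809873 -0.05527803] 0.061839164473765924
t 31.48 at [ 0.5682 -0.0569  0.0618] turn [-0.002 -0.     0.001] rows>= 0.0
 -> [ 0.596 -0.054  0.062] shift cm [ 2.16 -0.13  1.8 ] rows>= 0.5
 -> [ 0.596 -0.054  0.043] shift cm [-1.22 -0.    1.45] rows>= 0.3
[-0.41   0.28   2.347  1.995  0.315 -0.799]
```

```bash
python3 -m handwheel '0.6 0 0.5 0 0 0 0.7; 0.8 -0.1 0.7 0 0 0 0.7; 0.7 0 0.6 0 0 0 0.7; -0.4 0 0.5 0 0 0 0.7; -0.4 0 0.5 0 0 0 0.7; -0.3 0 0.35 0 0 0 0.7; 0 0 0 0 0 0 0.7'; python3 - <<'E'
from h import *
p,R,s=cur();print(w2c(p),p[2]); print(s["q"].round(3))
print("1cm down",R.inv().apply([0,0,-1]).round(2),"1cm fwd",R.inv().apply([*ux,0]).round(2))
E
```

```text
clock: 32.35
ee_pos: [0.5956, -0.0548, 0.0438]
orientation: [-0.008, 0.939, 0.019, 0.343]
contact_force: [0.0, 0.2, -2.9]
opening: 0.0501
grip_force: 29.9
[-0.00061543 -0.05432311] 0.043777032043746326
[-0.373  0.347  2.312  2.139  0.314 -0.915]
1cm down [-0.64  0.    0.77] 1cm fwd [0.77 0.   0.64]
```

```bash
python3 -m handwheel '-0.1 0 0.12 0 0 0 0.7; -0.08 0 0.1 0 0 0 0.7; 0 0 0 0 0 0 0.5; 0 0 0 0 0 0 0.38; 0 0 0 0 0 0 0.38; 0 0 -1 0 0 0 0.38; 0 0 -2 0 0 0 0.38; 0 0 -2.5 0 0 0 0.38; 0 0 -2.5 0 0 0 0.38; 0 0 0 0 0 0 0.7'; python3 - <<'E'
from h import *
p,R,s=cur();print(w2c(p),p[2]); print(s["q"].round(3))
plan([(*c2w(-.15,-.056),.115),(*c2w(-.135,-.056),.044),(*c2w(-.09,-.056),.044)],T,.7)
img,d,W=cloud("top")
for r in models.cut_out("brush_box_center","top")[:2]:
    P=W[r["pixels"]&(d>0)];Q=np.array([w2c(a) for a in P]);print(r["p"],Q.min(0),Q.max(0),np.median(P,0))
E
```

```text
clock: 33.6
ee_pos: [0.5441, -0.0572, 0.1044]
orientation: [-0.007, 0.939, 0.02, 0.344]
contact_force: [0.5, -0.4, -1.1]
opening: 0.0514
grip_force: 0.0
[-0.05214182 -0.05457144] 0.10435806985547239
[-0.442  0.154  2.337  1.548  0.306 -0.359]
t 33.6 at [ 0.5441 -0.0572  0.1044] turn [-0.001 -0.004  0.002] rows>= 0.0
 -> [ 0.446 -0.063  0.115] shift cm [-6.8   0.14 -7.12] rows>= 1.6
 -> [ 0.461 -0.062  0.044] shift cm [-3.43 -0.    6.4 ] rows>= 1.2
 -> [ 0.506 -0.06   0.044] shift cm [3.44 0.   2.9 ] rows>= 0.7
0.87 [-0.52164416 -0.40685869] [-0.33705498 -0.24531321] [ 0.17766995 -0.34201324  0.04015983]
0.84 [-0.08797933 -0.07709652] [ 0.04559793 -0.02733066] [ 0.59061729 -0.05157321  0.0538018 ]
```

```bash
python3 -m handwheel '-0.9 0 -0.9 0 0 0 1; -0.9 0 -0.9 0 0 0 1; -1 0 -1.1 0 0 0 1; -1 0.1 -1.1 0 0 0 1; -1 0 -1.1 0 0 0 1; -1 0 -1 0 0 0 1; -1 0 -1 0 0 0 1; 0 0 0 0 0 0 1; -0.6 0 1.1 0 0 0 1; -0.6 0 1.1 0 0 0 1; -0.7 0 1.3 0 0 0 1; -0.7 0 1.3 0 0 0 1; -0.8 0 1.5 0 0 0 1; 0 0 0 0 0 0 1'; python3 - <<'E'
from h import *
p,R,s=cur();print(w2c(p),p[2]); print(s["q"].round(3))
plan([(*c2w(-.10,-.053),.044),(*c2w(0.01,-.053),.044)],T,.7)
E
```

```text
clock: 35.45
ee_pos: [0.4609, -0.0614, 0.0418]
orientation: [-0.009, 0.94, 0.019, 0.342]
contact_force: [1.1, 0.1, -0.4]
opening: 0.0005
grip_force: 0.0
[-0.13547571 -0.05538518] 0.041761546487689455
[-0.615  0.252  2.591  2.153  0.491 -1.173]
t 35.45 at [ 0.4609 -0.0614  0.0418] turn [-0.003  0.002 -0.002] rows>= 0.0
 -> [ 0.496 -0.058  0.044] shift cm [ 2.86 -0.24  2.11] rows>= 0.6
 -> [ 0.606 -0.053  0.044] shift cm [8.41 0.   7.09] rows>= 1.8
```

```bash
python3 -m handwheel '0.85 -0.12 0.64 0 0 0 1; 0.85 -0.12 0.64 0 0 0 1; 0.77 0 0.64 0 0 0 1; 0.77 0 0.64 0 0 0 1; 0.77 0 0.64 0 0 0 1; 0.77 0 0.64 0 0 0 1; 0.77 0 0.64 0 0 0 1; 0.77 0 0.64 0 0 0 1; 0.77 0 0.64 0 0 0 1; 0 0 0 0 0 0 1'; python3 - <<'E'
from h import *
p,R,s=cur();print(w2c(p),p[2]); print(s["q"].round(3))
img,d,W=cloud("top")
for r in models.cut_out("brush_box_center","top")[:2]:
    P=W[r["pixels"]&(d>0)];Q=np.array([w2c(a) for a in P]);print(r["p"],Q.min(0),Q.max(0),np.median(P,0))
E
```

```text
clock: 36.7
ee_pos: [0.5535, -0.0553, 0.045]
orientation: [-0.008, 0.939, 0.02, 0.344]
contact_force: [0.5, -0.2, 0.4]
opening: 0.0001
grip_force: 0.0
[-0.04268083 -0.05311354] 0.04495959362820082
[-0.425  0.31   2.4    2.183  0.364 -1.011]
0.89 [-0.02337299 -0.07584745] [ 0.04419585 -0.0275721 ] [ 0.60470923 -0.05165343  0.05330662]
0.88 [-0.52121777 -0.40385491] [-0.33765109 -0.2454902 ] [ 0.17460258 -0.34202565  0.04043152]
```

```bash
python3 -m handwheel '0.77 0 0.64 0 0 0 1; 0.77 0 0.64 0 0 0 1; 0.77 0 0.64 0 0 0 1; 0.77 0 0.64 0 0 0 1; 0.6 0 0.5 0 0 0 1; 0.4 0 0.33 0 0 0 1; 0 0 0 0 0 0 1'; python3 - <<'E'
from h import *
p,R,s=cur();print(w2c(p),p[2]); print(s["q"].round(3))
img,d=cams.capture("wrist")
print("back 1cm up",R.inv().apply([*(-ux),0]).round(2))
E
```

```text
clock: 37.67
ee_pos: [0.6058, -0.0529, 0.0453]
orientation: [-0.008, 0.939, 0.02, 0.343]
contact_force: [0.1, 0.5, -0.0]
opening: 0.0008
grip_force: 0.0
[ 0.00967724 -0.05285392] 0.045308100447761325
[-0.359  0.352  2.291  2.125  0.302 -0.888]
back 1cm up [-0.76 -0.   -0.65]
```

```bash
python3 -m handwheel '-0.77 0 -0.64 0 0 0 1; -1.1 0 -0.95 0 0 0 1; -1.1 0 -0.95 0 0 0 1; -1.1 0 -0.95 0 0 0 1; -1.1 0 -0.95 0 0 0 1; -1.1 0 -0.95 0 0 0 1; -1.1 0 -0.95 0 0 0 1; -1.1 0 -0.95 0 0 0 1; 0 0 -1 0 0 0 1; 0 0 0 0 0 0 1; 0 0 0 0 0 0 1'; python3 - <<'E'
from h import *
p,R,s=cur();print(w2c(p),p,s["clock"],s["contact_force"])
for n in ("top","side"):
    img,d,W=cloud(n)
    if n=="top":
        a=cv2.resize(img[90:270,230:460],(400,600))
    else: cv2.imwrite("pics/fin.png",np.hstack([a,cv2.resize(img[90:390,180:460],(400,600))]))
    for q in ["brush_box_center","door","jar_center","tin_center","flask_center"]:
      for r in models.cut_out(q,n)[:2]:
        P=W[r["pixels"]&(d>0)];Q=np.array([w2c(a) for a in P]);print(n,q,round(r["p"],2),Q.min(0).round(3),Q.max(0).round(3),np.median(P,0).round(3),P[:,2].max().round(3))
# wrist view of the box: unproject fisheye roughly
c=cams.get_calibration("wrist");img,d=cams.capture("wrist")
r=models.cut_out("brush_box_center","wrist")
for k in r[:2]:
    v,u=np.nonzero(k["pixels"]&(d>0));K=c["mtx"];x=(u-K[0,2])/K[0,0];y=(v-K[1,2])/K[1,1];th=np.hypot(x,y);z=d[v,u];t=np.tan(th)*z
    X=np.stack([x/th*t,y/th*t,z],1);P=(X-c["t"])@c["R"];P2=P[abs(P[:,2]-.052)<.012]
    Q=np.array([w2c(a) for a in P2])
    if len(Q)>20: 
        rc=cv2.minAreaRect((Q*1000).astype(np.float32));print("wrist box",k["p"],Q.min(0),Q.max(0),rc,np.median(P2[:,2]))
E
```

```text
clock: 39.1
ee_pos: [0.4872, -0.0582, 0.0539]
orientation: [-0.008, 0.939, 0.019, 0.343]
contact_force: [-0.0, 0.2, 0.6]
opening: 0.0006
grip_force: 0.0
[-0.10911949 -0.05329933] [ 0.48715688 -0.05822719  0.05387501] 39.1 [-0.00499381  0.16054111  0.64249792]
top brush_box_center 0.96 [-0.522 -0.407] [-0.338 -0.246] [ 0.178 -0.342  0.04 ] 0.051
top brush_box_center 0.51 [-0.101  0.381] [-0.005  0.491] [0.522 0.43  0.023] 0.034
top door 0.97 [-0.242  0.09 ] [-0.005  0.162] [0.45  0.124 0.224] 0.237
top jar_center 0.91 [-0.091 -0.36 ] [-0.005 -0.283] [ 0.544 -0.313  0.089] 0.1
top jar_center 0.62 [-0.246 -0.427] [-0.187 -0.338] [ 0.391 -0.373  0.089] 0.104
top tin_center 0.6 [-0.142  0.185] [-0.076  0.268] [0.471 0.209 0.111] 0.121
side brush_box_center 0.68 [-0.429 -0.397] [-0.337  0.17 ] [ 0.22  -0.291  0.031] 0.345
side door 0.67 [-0.243 -0.18 ] [0.018 0.158] [0.45  0.137 0.138] 0.231
side jar_center 0.81 [-0.091 -0.514] [-0.013 -0.275] [ 0.545 -0.3    0.058] 0.094
side jar_center 0.64 [-0.22  -0.406] [-0.186 -0.342] [ 0.409 -0.379  0.088] 0.093
side tin_center 0.64 [-0.143  0.141] [-0.08   0.254] [0.468 0.234 0.078] 0.115
side flask_center 0.93 [-0.346  0.056] [-0.287  0.236] [0.265 0.209 0.082] 0.154
wrist box 0.81 [ 0.02669107 -0.08271819] [ 0.17247269 -0.02962354] ((99.99246215820312, -56.4151496887207), (50.347877502441406, 146.00946044921875), 88.6605453491211) 0.052456579903720026
```

View pics/fin.png

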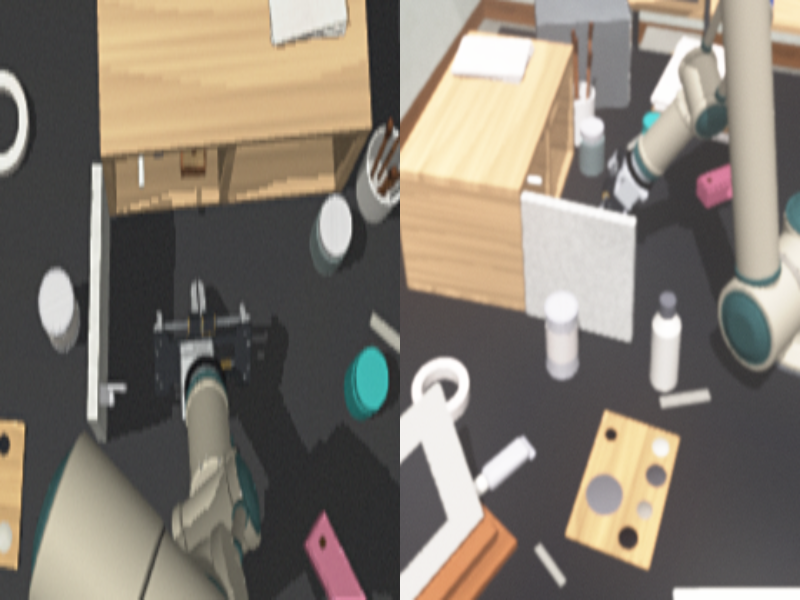

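The last picture shows the door wide open, with the flask (665, 345), tin (562, 335) and jar (335, 230) upright. The wrist depth puts the rear end of the box 27 mm behind the front plane, lying straight and flat. I am handing it in.

```bash
python3 -c "
from bench import arm
print(arm.close_job())"
```

```text
the job is handed in; nothing more can be done
None
```

I handed the job in at about 39 s; the verdict was not shown. The brush box lies flat and straight in the lane (centre about 127 mm behind the front), the door stands open at about 1.64 rad, and the flask is upright, out of the door's way. In the last camera check the tin and jar had not moved.

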